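# Hang the hook-on parts cup on the basket rim and lock it under the rim clamp

### The job

Hang the hook-on parts cup by its own hook over the aluminium-edged right-hand rim of the basket, cup on the outside, on the robot's side of the rim clamp. With the hook sitting fully down on the rim, slide it along under the clamp's tongue and press its end gently but positively home against the tip of the clamp's stop screw, so that it cannot be lifted off, then let go. The clamp is only friction-held and must stay where it was set; do not force anything, and leave the other things alone.

Things in the scene. Friction and masses are not known exactly. Their poses are not given: they have to be found in the camera images.
- basket: Lime parts basket, 369 x 274 x 107 mm, fixed. Origin: centre of its underside; x along its long side, y to its left, z up. Its right-hand long rim (basket y = -131.5 mm, x from -150 to +150 mm) is covered by an aluminium U-profile 13 mm wide and 40 mm deep with a level, edge-rounded top at basket z = 112 mm. Eyepieces lie in its left half. Sliding on the profile, the hook has a friction coefficient of about 0.8.
- rim_clamp: Dark steel clamp astride the profiled rim, 26 mm long, 28 wide, 16 mm above the rim, black thumbscrew outside. Origin: middle of its near face (the end towards basket -x) at the rim's top; axes as the basket's. A steel stop screw (6 mm head, 3.7 mm above the rim) projects from this face under the tongue, 1 to 15 mm, unmeasured. It slips on the rim when pushed with over about 12 N.
- clamp_tongue (a point): Middle of the tongue's free end, on its underside. The tongue, 16 mm wide and 5 mm thick, sticks out 26 mm from the clamp's near face towards basket -x, 8.3 mm above the rim: the 5 mm thick bridge of the cup's hook passes beneath with about 3 mm to spare, only when the hook is down on the rim. Moves with the clamp.
- parts_cup: Loose hook-on parts cup (about 110 to 225 g): grey open box 94 x 52 x 55 mm with an aluminium sheet hook along its back, standing on the bench, hook upwards. Origin: centre of the box's underside; x along the hook, y from the box towards the hook, z up. Hung outside the right-hand rim its axes are parallel to the basket's.
- cup_hook (a point): Middle of the underside of the hook's bridge, which comes to rest on the rim: 36.5 mm to cup +y of and 92 mm above the cup's origin; axes as the cup. Hook 100 mm long in cup x (ends at +-50 mm), slot 15 mm wide in cup y, bridge 5 mm thick, inner leg with a flared lip ending 40 mm below this point. Home, it is 50 mm plus the stop screw's projection to basket -x of the clamp's origin.
- cup_tab (a point): Centre of the upright grip tab on the hook's bridge: aluminium plate 36 mm long in cup x, 8 mm thick in cup y, standing 44 mm above the bridge (22 mm up and down from this point), to be gripped across its thickness from above; 27 mm straight above cup_hook; axes as the cup.
- eyepiece: Black eyepiece standing on the bench, 53 x 52 x 70 mm, a bystander. Origin: centre of its underside.
- tape: Roll of masking tape lying flat, 57 mm across, 19 mm high, a bystander. Origin: centre of its underside.
- magnifier: Small black loupe standing on the bench, 37 mm across, 40 mm high, a bystander. Origin: centre of its underside.

How it is judged:
By the outcome, as a careful person would: the job done as asked, in the order asked, and still so for the second after the job is handed in, with the robot touching nothing.
It also fails if it takes over 67 s, if anything falls off the work surface, if the arm or the gripper's body presses on something with over 40 N, if the wrist force passes 120 N, or if a joint passes its speed limit or range.

### The arm

A 6-joint arm with a two-finger parallel gripper is mounted at the origin on a cart in front of the work surface, level with it; the furniture and walls round the work are solid. World frame = base frame: x ahead of the robot, y to its left, z up, the work surface at z = 0. Lengths are in m, angles in rad, forces in N, time in s.
With the tool pointing down it reaches from about 0.375 to 0.975 m from the base axis. Payload 3.8 kg.
Tool frame: the origin (TCP) lies midway between the tips of the shut fingers; the grasp point (between the pads) lies 19 mm behind it; z points along the fingers, y is the direction in which the jaws open and shut (so a half turn about z gives the same grasp; the last joint's range is limited). The gripper opens to 85 mm and grips with 20 to 120 N. Pads are 22 mm wide; open, the fingers measure 114 mm over their backs; the gripper's body (76 mm by 85 mm) begins 54 mm behind the grasp point. The pads swing forward as they close: fully open they stand 13 mm farther back than shut.
Start: joints at [-1.157, 0.264, 1.604, -0, 1.274, -0.037], TCP at [0.294, -0.608, 0.231] pointing down, gripper open.
Joint ranges: [-2.63, 2.63], [-0.94, 2.18], [0.31, 2.57], [-1.31, 4.45], [0, 2.66], [-2.55, 2.55]. Speed limits (rad/s): [2.57, 2.57, 3.14, 3.14, 3.14, 3.14].

### API

Orientations are given as [roll, pitch, yaw] about the fixed x, y, z axes, in that order (R = Rz(yaw) Ry(pitch) Rx(roll)).
In Python, from rig import env, cams, workorder gives the robot as it stands.
- The arm moves only by the tool jog_arm, never from a script. Its argument "steps" is a list of rows, each a list of 3 entries, a list of its own where there are three numbers: the turn, a rotation vector about the world's x, y, z in degrees, then the shift along the world's x, y, z in m, then the opening, from 0 (shut) to 1 (fully open). In form: [[[rx, ry, rz], [tx, ty, tz], claw], ...]. A call has 1 to 20 rows; each row is the pose to reach, as a shift and turn from the pose commanded when the call began; what a row does not reach only later rows make up. A row lasts 1/12 s, in which the tool goes at most 41.7 mm and 7.16 degrees, less where a joint would pass 70% of its speed; a pose out of reach is approached as far as the arm can. A call with a gripper value outside its range is refused whole. The fingers move at their own pace and stop on an object; the grip force is fixed at half the most. Time passes only in rows, so rows that repeat a pose let the fingers close. It gives the time, the measured TCP pose, the force and the opening at its end, in the units of the state.
- env.state(): the state, without advancing time (a new reading comes with each control period).
- cams.read_camera(name): name is "side" or "top" or "wrist"; returns (picture, depth): 420x560x3 uint8, blue, green, red; 420x560 float32, m along the optical axis (not along the pixel's ray), 0 where there is no reading.
- cams.camera_model(name): a dict with "vfov" (degrees; the focal length in pixels is half the picture's height over the tangent of half this angle, whatever the lens; pixels are square), "cx", "cy" (the principal point, pixels), "R" (3x3) and "t" (3): a world point X has camera coordinates R X + t. Camera axes: x right, y down, z forward; pixel columns grow to the right and rows downward; lengths in m; the calibration is good to about 2 mm. A picture is of the moment at which its call begins: read the wrist's pose just before it. camera_model takes no time and is no camera call; for the wrist camera it gives the pose at the moment of the call.
- workorder.hand_in(): hands the job in, once; it reports no verdict.
Trained networks look in the newest picture that a camera, given by its name, has taken for a name from the list of things; names that differ only in an ending like _2 or _b are one class to them, and where a whole thing is asked for, a point or a joint stands for the part that bears it (a point fixed in the world has none). Each returns a list of dicts, best first, with "conf" (0 to 1); they miss things now and then, are a little off and sometimes report something else, mostly with a low value. They report only what shows in the picture. A call takes as long as a camera call.
- cams.find_in(target, camera): "xyz" ([x, y, z] in m, in world coordinates, good to about 4 mm: the middle of the surface that is visible of it).
- cams.cut_out(target, camera): "region" (420x560 bool, what is visible of it).
The state is a dict: "t": time; "joints": joint angles; "dq": joint speeds; "joint_torque": joint torques, N m; "tcp_pos": TCP position; "ee_rot": TCP orientation; "force": force on the tool from outside, world axes, zero at the start; "ft_torque": the same for the moment, N m; "grip_width": opening from 0.0 (shut) to 1.0 (fully open).
Only numpy, scipy, OpenCV 4.12 (cv2) and the standard library are available. Lean on these libraries where they do the work, as an engineer would, in place of code of your own. Each camera call takes 0.05 s, during which the arm holds its last target.

## Working session

There is one attempt and no reset: what is moved stays moved. The work goes in short steps, Python scripts to look and compute and a tool call to move; the robot and the scene stay as the last step left them, time stands still between calls to the robot, and variables do not carry over. Pictures are saved under pics/ and viewed, and the job is handed in when it is done.

Besides the shell and the picture viewer there is one more tool, called after "Emit:" by a JSON object that holds its "op" and its "data". jog_arm: Moves the arm, as the interface text tells. Its arguments: {"type":"object","properties":{"steps":{"type":"array"}},"required":["steps"]}

```bash
ls; mkdir -p pics; cat > h.py <<'E'
import numpy as np, cv2
from rig import env, cams, workorder
def K(n):
    m=cams.camera_model(n); f=210/np.tan(np.radians(m['vfov'])/2); return f,m['cx'],m['cy'],np.array(m['R']),np.array(m['t'])
def pts(n,depth,k=None):
    f,cx,cy,R,t=k or K(n)
    v,u=np.mgrid[:420,:560]
    P=np.stack([(u-cx)/f*depth,(v-cy)/f*depth,depth],-1)
    return (P-t)@R
def proj(n,X,k=None):
    f,cx,cy,R,t=k or K(n)
    c=np.array(X)@R.T+t
    return np.stack([c[...,0]/c[...,2]*f+cx,c[...,1]/c[...,2]*f+cy],-1)
E
python3 - <<'E'
from h import *
for n in ['side','top','wrist']:
    k=K(n)
    p,d=cams.read_camera(n); cv2.imwrite(f'pics/{n}0.png',p); np.savez(f'{n}0.npz',p=p,d=d,f=k[0],cx=k[1],cy=k[2],R=k[3],t=k[4])
    print(n,k)
s=env.state()
for a in s: print(a,s[a])
E
```

```text
pics
side (np.float64(451.7672427467829), 282.6241492893383, 212.7219952015672, array([[ 0.93691784, -0.34945952,  0.00793699],
       [-0.11416219, -0.32737773, -0.93797165],
       [ 0.33038152,  0.87789627, -0.3466211 ]]), array([-0.54739579,  0.1316168 ,  0.98267458]))
top (np.float64(412.32358602849627), 282.50672962110457, 208.54199419400942, array([[-0.00152372, -0.99989616, -0.01432971],
       [-0.98529386,  0.00394956, -0.17082273],
       [ 0.17086159,  0.01385869, -0.98519757]]), array([-0.09256963,  0.53187364,  0.88634473]))
wrist (np.float64(289.5806959733939), 274.6778897551011, 208.3415739398606, array([[ 0.43641496, -0.89974183, -0.00257431],
       [-0.85267512, -0.41449543,  0.31802308],
       [-0.2872057 , -0.13659498, -0.94807948]]), array([-0.67297761, -0.04094092,  0.38099925]))
t 0.15
joints [-1.15690748e+00  2.64573587e-01  1.60509768e+00  4.97143457e-06
  1.27374116e+00 -3.68814053e-02]
dq [ 8.56491766e-05 -3.00303609e-03 -5.56406947e-03 -1.22852063e-03
 -6.71670360e-04  1.26695630e-03]
joint_torque [-1.67343464e-03 -5.15907454e+01 -3.67959273e+01 -2.76370365e-04
  8.08793062e-03  2.29611146e-05]
tcp_pos [ 0.29383994 -0.60702146  0.23023226]
ee_rot [-3.13977429e+00 -7.18485379e-05  4.50768725e-01]
force [ 0.50146168 -0.51745193  0.38502368]
ft_torque [-0.00517687 -0.03472728 -0.01756194]
grip_width 0.998826967959158
```

View pics/side0.png

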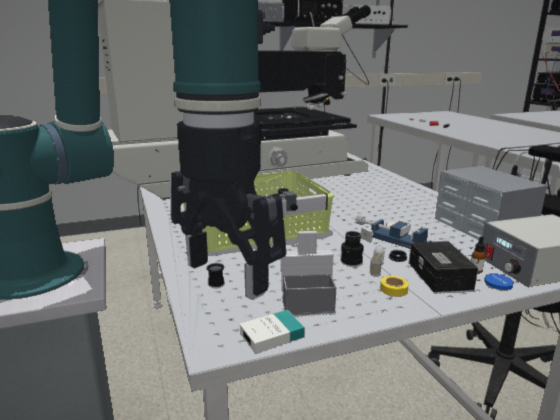

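View pics/top0.png

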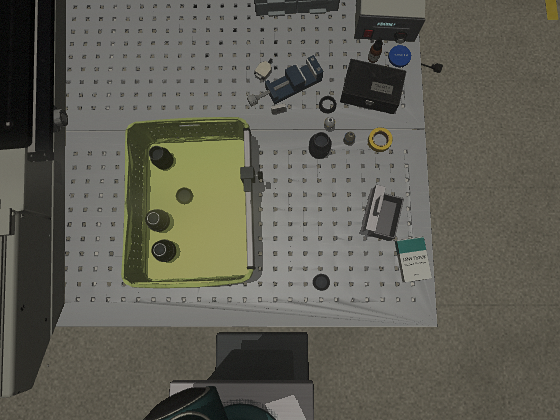

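View pics/wrist0.png

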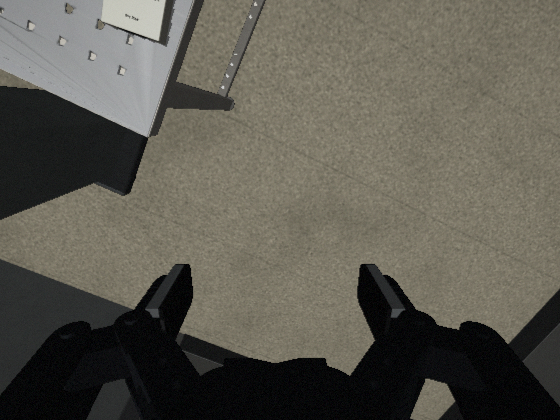

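```bash
python3 - <<'E'
from h import *
for c in ['top','side']:
  for n in ['basket','rim_clamp','clamp_tongue','parts_cup','cup_hook','cup_tab','eyepiece','tape','magnifier']:
    r=cams.find_in(n,c)
    print(c,n,[(np.round(x['xyz'],4).tolist(),round(x['conf'],2)) for x in r[:2]])
print(env.state()['t'])
E
```

```text
top basket [([0.5478, 0.1256, 0.0026], 0.8)]
top rim_clamp [([0.5863, -0.0235, 0.1289], 0.71)]
top clamp_tongue [([0.5895, -0.0218, 0.1232], 0.59)]
top parts_cup [([0.5166, -0.3202, 0.0516], 0.56)]
top cup_hook [([0.5169, -0.3205, 0.0522], 0.88)]
top cup_tab [([0.5227, -0.3214, 0.0523], 0.79)]
top eyepiece [([0.6827, -0.1783, 0.0418], 0.55), ([0.5174, -0.3231, 0.0523], 0.53)]
top tape [([0.7024, -0.3203, 0.0181], 0.77)]
top magnifier [([0.3726, -0.178, 0.034], 0.78)]
side basket [([0.6397, -0.0134, 0.0665], 0.65)]
side rim_clamp [([0.5929, -0.0329, 0.1136], 0.53)]
side clamp_tongue [([0.5927, -0.0353, 0.1156], 0.75)]
side parts_cup [([0.5205, -0.3016, 0.0534], 0.62), ([0.3672, -0.1882, 0.0286], 0.4)]
side cup_hook [([0.5138, -0.3108, 0.053], 0.83)]
side cup_tab [([0.5164, -0.3087, 0.0557], 0.96)]
side eyepiece [([0.6807, -0.1913, 0.0445], 0.79), ([0.5147, -0.3063, 0.0499], 0.23)]
side tape [([0.7007, -0.3328, 0.0158], 0.73)]
side magnifier []
1.05
```

The side view shows the cup at about (308,285) with its tab up. The top view shows the cup at (383,212), the rim profile along column 250, and the clamp at (248,180) with its thumbscrew to the right. Next I'll measure with the depth images.

```bash
python3 - <<'E'
from h import *
D={n:np.load(n+'0.npz') for n in ['top','side']}
for n in D:
    z=D[n]; k=(z['f'],z['cx'],z['cy'],z['R'],z['t'])
    P=pts(n,z['d'],k); P[z['d']==0]=np.nan
    np.save(n+'P.npy',P)
    X,Y,Z=P[...,0],P[...,1],P[...,2]
    # table check
    m=(X>.4)&(X<.7)&(Y<-.1)&(Y>-.4)&(abs(Z)<.012); print(n,'table z',np.nanmedian(Z[m]),m.sum())
    m=(X>.2)&(X<.85)&(Y<.03)&(Y>-.07)&(Z>.100)&(Z<.119)
    q=P[m]; print('rim',len(q),q.min(0),q.max(0),np.median(q[:,2]))
    if len(q)>10:
        qq=q
        for i in range(6):
            a,b=np.polyfit(qq[:,0],qq[:,1],1); r=qq[:,1]-(a*qq[:,0]+b); s=abs(r)<max(.008,2*r.std()); qq=qq[s]
        print('line y=%.4f x+%.4f'%(a,b),len(qq),qq[:,0].min(),qq[:,0].max(),np.degrees(np.arctan(a)))
    m=(X>.45)&(X<.6)&(Y<-.2)&(Y>-.42)&(Z>.080)&(Z<.16)
    q=P[m]; print('cup top',len(q))
    for lo,hi in [(.08,.1),(.1,.13),(.13,.15)]:
        w=q[(q[:,2]>lo)&(q[:,2]<=hi)]
        if len(w)>5:
            rc,sz,an=cv2.minAreaRect((w[:,:2]*1000).astype(np.float32)); print(lo,len(w),w.mean(0),np.round(rc,1),np.round(sz,1),round(an,1), np.median(w[:,2]))
for n,(a,b,c,d) in {'top':(215,285,100,280),'topc':(340,440,160,290)}.items():
    z=D['top']; im=z['p'][c:d,a:b]; cv2.imwrite(f'pics/{n}z.png',cv2.resize(im,None,fx=4 if n=='topc' else 3.2,fy=4 if n=='topc' else 3.2,interpolation=cv2.INTER_CUBIC))
E
```

```text
top table z -5.404397467425491e-05 13291
rim 1086 [ 0.36463658 -0.05105814  0.10000459] [0.72614573 0.0299338  0.11738367] 0.11014835128438438
line y=0.0409 x+-0.0446 842 0.37469926325186576 0.7220130576610841 2.3435177540550485
cup top 511
0.08 376 [ 0.52234482 -0.28909834  0.09566867] [ 524.6 -292.3] [ 21.9 100. ] 74.9 0.09643833582398326
0.1 53 [ 0.52063741 -0.2880242   0.11379311] [ 527.7 -292.6] [11.7 65.9] 70.9 0.11325114329239978
0.13 82 [ 0.52328472 -0.29119159  0.1394458 ] [ 523.8 -291.8] [ 7.9 35.3] 74.1 0.14023919633109155
side table z 0.0006246780094460553 5440
rim 356 [ 0.5720452  -0.05057163  0.10003811] [0.7221163  0.02921752 0.11857397] 0.1077256993187196
line y=0.1149 x+-0.0962 292 0.5720451999039656 0.7176494385466848 6.554956357544947
cup top 991
0.08 594 [ 0.523312   -0.2981643   0.09109492] [ 523.6 -291.1] [26.  99.7] 76.0 0.09224881309628102
0.1 267 [ 0.52293882 -0.29399304  0.11508626] [ 523.2 -294. ] [ 7.  35.7] 74.5 0.11526154960037979
0.13 130 [ 0.5225254  -0.29289108  0.13636175] [ 523.3 -292. ] [ 9.  34.6] 71.4 0.13668342582280515
```

View pics/topz.png

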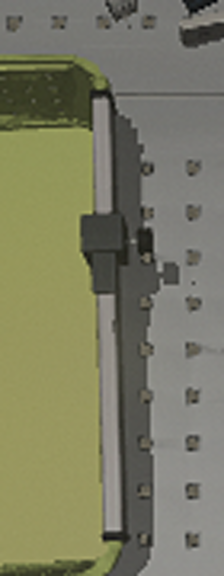

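View pics/topcz.png

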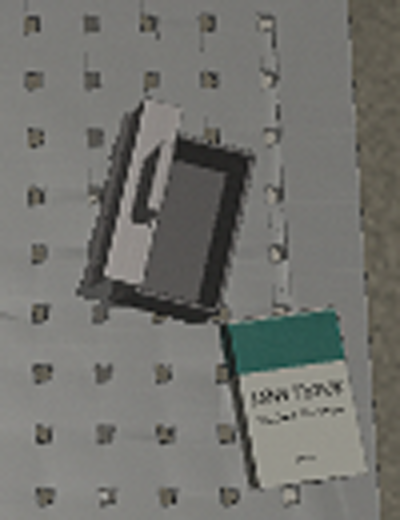

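```bash
python3 - <<'E'
from h import *
P=np.load('topP.npy'); im=np.load('top0.npz')['p']
X,Y,Z=P[...,0],P[...,1],P[...,2]
# per-row rim: points within z .1085-.116
rows=[]
for v in range(125,275,4):
    u=np.where((X[v]>.2)&(abs(Y[v]+.022)<.03)&(Z[v]>.1075)&(Z[v]<.1165))[0]
    if len(u): print(v,u.min(),u.max(),np.round([X[v,u].mean(),Y[v,u].min(),Y[v,u].max(),Y[v,u].mean(),Z[v,u].mean()],4), im[v,u].mean(0).round())
print('clamp')
m=(X>.5)&(X<.68)&(abs(Y+.022)<.04)&(Z>.118)
for v in sorted(set(np.where(m)[0])):
    u=np.where(m[v])[0]; print(v,u.min(),u.max(),np.round([X[v,u].mean(),Y[v,u].min(),Y[v,u].max(),Z[v,u].min(),Z[v,u].max()],4))
E
```

```text
125 245 246 [ 0.7052 -0.0156 -0.0137 -0.0147  0.1105] [ 74. 126. 118.]
129 243 249 [ 0.6953 -0.0224 -0.0098 -0.0161  0.1126] [30. 33. 34.]
133 244 249 [ 0.6868 -0.0224 -0.0118 -0.0171  0.1108] [116. 120. 124.]
137 244 249 [ 0.6778 -0.0226 -0.0118 -0.0172  0.1106] [120. 123. 126.]
141 244 249 [ 0.669  -0.0227 -0.0118 -0.0172  0.1098] [122. 125. 129.]
145 244 249 [ 0.6595 -0.0228 -0.0118 -0.0175  0.1113] [125. 129. 133.]
149 244 249 [ 0.6503 -0.0232 -0.0121 -0.0177  0.1119] [127. 130. 134.]
153 244 249 [ 0.6417 -0.023  -0.0123 -0.0177  0.1109] [124. 130. 134.]
157 244 249 [ 0.6329 -0.0231 -0.0126 -0.0178  0.1104] [125. 131. 135.]
161 244 250 [ 0.6238 -0.0254 -0.0125 -0.0191  0.1111] [110. 119. 121.]
165 245 250 [ 0.6151 -0.0255 -0.015  -0.0202  0.1106] [120. 124. 128.]
173 258 260 [ 0.5979 -0.047  -0.0426 -0.0448  0.1085] [31. 38. 37.]
193 245 250 [ 0.5539 -0.0264 -0.0154 -0.021   0.1104] [127. 135. 138.]
197 245 251 [ 0.5453 -0.0282 -0.0155 -0.0221  0.1105] [113. 123. 126.]
201 246 251 [ 0.5365 -0.0287 -0.0181 -0.0234  0.1117] [114. 120. 123.]
205 246 251 [ 0.5281 -0.0286 -0.0183 -0.0
[... 1946 characters left out ...]
79 241 251 [ 0.581  -0.029  -0.0078  0.1198  0.1274]
180 243 250 [ 0.5786 -0.0274 -0.0125  0.1238  0.1263]
181 244 250 [ 0.5765 -0.0273 -0.0147  0.124   0.1264]
182 244 250 [ 0.5746 -0.0271 -0.0149  0.1219  0.1256]
183 244 250 [ 0.5723 -0.0274 -0.0146  0.123   0.127 ]
184 244 250 [ 0.5701 -0.0274 -0.0151  0.1236  0.127 ]
185 244 250 [ 0.5683 -0.0275 -0.0144  0.1205  0.1252]
186 244 250 [ 0.5659 -0.0275 -0.0151  0.1224  0.1264]
187 244 250 [ 0.5637 -0.0276 -0.015   0.1234  0.1264]
188 244 250 [ 0.5617 -0.0273 -0.0151  0.1222  0.1258]
189 244 251 [ 0.5595 -0.0292 -0.0149  0.1198  0.1267]
190 244 251 [ 0.5573 -0.0294 -0.0151  0.1221  0.1262]
191 244 245 [ 0.556  -0.0166 -0.0148  0.12    0.1221]
```

The rim line runs at about 2.1° yaw with y ≈ -0.0225 at x = 0.54. The clamp's near face is at x ≈ 0.581 and the tongue's end at x ≈ 0.555. The cup tab is at (0.5235, -0.292), yaw about -15.2°. I'll move over the tab.

Emit:
{"op": "jog_arm", "data": {"steps": [[[0,0,-7],[0.02,0.026,0],1],[[0,0,-14],[0.04,0.054,0],1],[[0,0,-21],[0.06,0.082,0],1],[[0,0,-28],[0.08,0.11,0],1],[[0,0,-35],[0.1,0.137,0],1],[[0,0,-41],[0.12,0.164,0],1],[[0,0,-41],[0.142,0.194,0],1],[[0,0,-41],[0.164,0.224,0],1],[[0,0,-41],[0.186,0.254,-0.01],1],[[0,0,-41],[0.208,0.284,-0.02],1],[[0,0,-41],[0.222,0.305,-0.03],1],[[0,0,-41],[0.2295,0.316,-0.04],1],[[0,0,-41],[0.2295,0.316,-0.04],1],[[0,0,-41],[0.2295,0.316,-0.04],1],[[0,0,-41],[0.2295,0.316,-0.04],1]]}}

```text
t: 2.3
tcp_pos: [0.5232, -0.2927, 0.1915]
ee_rot: [3.141, -0.0, -0.265]
force: [-0.3, 0.7, 0.9]
grip_width: 0.998
```

```bash
python3 - <<'E'
from h import *
n='wrist';k=K(n); p,d=cams.read_camera(n); cv2.imwrite('pics/wrist1.png',p)
P=pts(n,d,k); np.save('wP.npy',P); X,Y,Z=np.moveaxis(P,-1,0)
for lo,hi in [(.092,.102),(.11,.15),(.136,.15)]:
    m=(d>0)&(abs(X-.523)<.07)&(abs(Y+.292)<.06)&(Z>lo)&(Z<hi)
    m=cv2.morphologyEx(m.astype(np.uint8),cv2.MORPH_OPEN,np.ones((3,3)))>0
    w=P[m]; 
    if len(w)>5:
        rc,sz,an=cv2.minAreaRect((w[:,:2]*1000).astype(np.float32)); print(lo,len(w),np.median(w,0),np.round(rc,1),np.round(sz,1),round(an,1))
s=env.state(); print(s['t'],s['tcp_pos'],np.degrees(s['ee_rot']))
E
```

```text
0.092 2047 [ 0.54174563 -0.2937006   0.09688324] [ 525.6 -290.3] [21.  99.7] 75.0
0.11 581 [ 0.53149553 -0.29150408  0.14047616] [ 526.  -290.1] [ 7.6 36. ] 74.6
0.136 480 [ 0.52760152 -0.29064117  0.14071101] [ 525.9 -290.1] [ 7.3 35.7] 75.0
2.35 [ 0.52326458 -0.29307829  0.19188258] [ 1.79946927e+02 -4.50442025e-02 -1.52439815e+01]
```

View pics/wrist1.png

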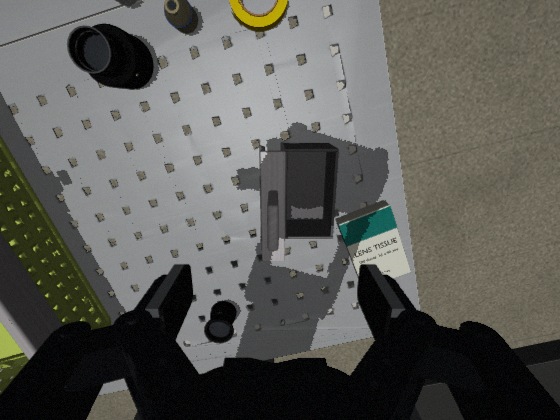

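The wrist view shows the tab at about (270,220), lined up with the jaw axis between the fingers. The wrist and top estimates agree within 2 mm. I'll descend and grip.

Emit:
{"op": "jog_arm", "data": {"steps": [[[0,0,0],[0.0015,0.0015,-0.03],1],[[0,0,0],[0.0015,0.0015,-0.06],1],[[0,0,0],[0.0015,0.0015,-0.076],1],[[0,0,0],[0.0015,0.0015,-0.086],1],[[0,0,0],[0.0015,0.0015,-0.086],1],[[0,0,0],[0.0015,0.0015,-0.086],0],[[0,0,0],[0.0015,0.0015,-0.086],0],[[0,0,0],[0.0015,0.0015,-0.086],0],[[0,0,0],[0.0015,0.0015,-0.086],0],[[0,0,0],[0.0015,0.0015,-0.086],0],[[0,0,0],[0.0015,0.0015,-0.086],0],[[0,0,0],[0.0015,0.0015,-0.086],0],[[0,0,0],[0.0015,0.0015,-0.086],0]]}}

```text
t: 3.43
tcp_pos: [0.5257, -0.2904, 0.1061]
ee_rot: [3.141, -0.002, -0.265]
force: [-0.0, -0.3, 4.4]
grip_width: 0.084
```

Emit:
{"op": "jog_arm", "data": {"steps": [[[0,0,0],[0,0,0.015],0],[[0,0,0],[0,0,0.04],0],[[0,0,0],[0,0,0.065],0],[[0,0,2],[-0.004,0.015,0.085],0],[[0,0,5],[-0.008,0.04,0.085],0],[[0,0,8],[-0.012,0.07,0.085],0],[[0,0,11],[-0.016,0.1,0.085],0],[[0,0,14],[-0.02,0.13,0.085],0],[[0,0,17.3],[-0.025,0.16,0.085],0],[[0,0,17.3],[-0.03,0.19,0.085],0],[[0,0,17.3],[-0.035,0.22,0.085],0],[[0,0,17.3],[-0.04,0.245,0.085],0],[[0,0,17.3],[-0.04,0.258,0.085],0],[[0,0,17.3],[-0.04,0.266,0.085],0],[[0,0,17.3],[-0.04,0.266,0.085],0],[[0,0,17.3],[-0.04,0.266,0.085],0],[[0,0,17.3],[-0.04,0.266,0.085],0]]}}

```text
t: 4.85
tcp_pos: [0.4853, -0.0246, 0.1902]
ee_rot: [-3.141, 0.0, 0.037]
force: [0.4, -0.9, -1.8]
grip_width: 0.083
```

```bash
python3 - <<'E'
from h import *
s=env.state(); print(s['t'],s['tcp_pos'],np.degrees(s['ee_rot']),s['force'],s['ft_torque'])
for n in ['top','side','wrist']:
    k=K(n); p,d=cams.read_camera(n); cv2.imwrite(f'pics/{n}2.png',p); np.savez(f'{n}2.npz',p=p,d=d,f=k[0],cx=k[1],cy=k[2],R=k[3],t=k[4])
E
```

```text
4.85 [ 0.48525048 -0.02458941  0.19016644] [-1.79994409e+02  3.46341556e-03  2.09227848e+00] [ 0.39330766 -0.86090969 -1.75865637] [-0.00085457 -0.03502254 -0.00212186]
```

View pics/wrist2.png

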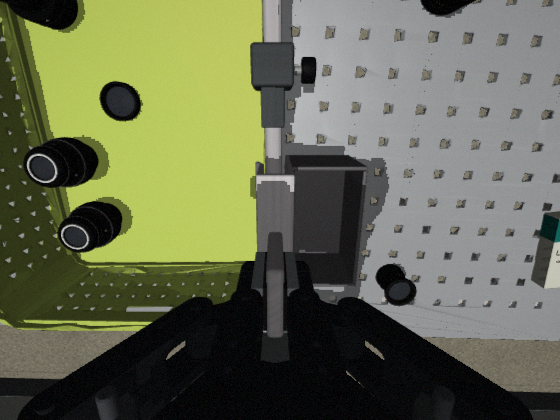

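View pics/side2.png

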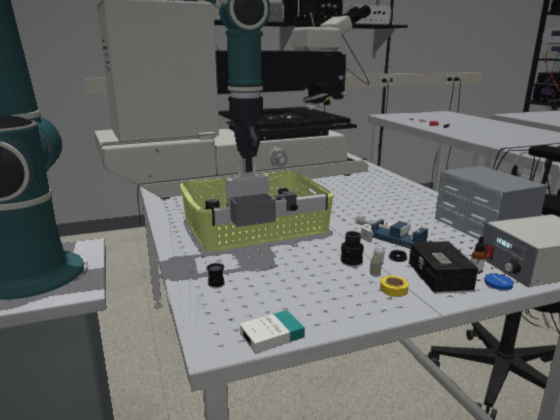

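View pics/top2.png

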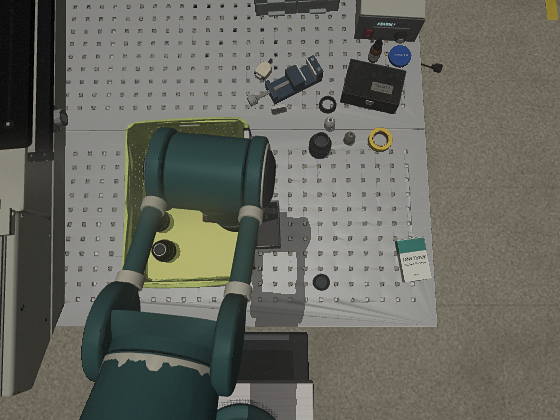

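```bash
cat > meas.py <<'E'
from h import *
def meas(P,d,zb,p=None):
    X,Y,Z=np.moveaxis(P,-1,0); ok=d>0
    def line(m,lab,x0):
        # per-row mean of y edges
        R=[]
        for v in range(420):
            u=np.where(m[v])[0]
            if len(u)>4: R.append([X[v,u].mean(),Y[v,u].min(),Y[v,u].max(),Z[v,u].mean()])
        R=np.array(R)
        if len(R)<4: print(lab,'few',len(R)); return
        c=(R[:,1]+R[:,2])/2
        for i in range(4):
            f=np.polyfit(R[:,0],c,1); r=c-np.polyval(f,R[:,0]); g=abs(r)<max(2*r.std(),.0004); R=R[g]; c=c[g]
        print(lab,'n',len(R),'x %.4f..%.4f'%(R[:,0].min(),R[:,0].max()),'yaw %.2f'%np.degrees(np.arctan(f[0])),'w %.4f'%np.median(R[:,2]-R[:,1]),'z %.4f'%np.median(R[:,3]),'y(%.3f)=%.4f'%(x0,np.polyval(f,x0)))
        return f
    m=ok&(abs(Y+.022)<.03)&(abs(Z-.111)<.005)&(X>.3)&(X<.7)
    a=line(m,'rim',.5)
    m=ok&(abs(Y+.022)<.03)&(abs(Z-zb)<.006)&(X>.3)&(X<.7)
    b=line(m,'bridge',.5)
    m=ok&(abs(Y+.022)<.03)&(abs(Z-.125)<.0045)&(X>.53)&(X<.7)
    line(m,'tongue+clamp',.57)
    if zb:
        q=P[ok&(abs(Y+.022)<.03)&(abs(Z-zb)<.006)&(X>.3)&(X<.7)]; print('bridge max x',np.percentile(q[:,0],99.5) if len(q) else None)
E
python3 - <<'E'
from meas import *
z=np.load('wrist2.npz');k=(z['f'],z['cx'],z['cy'],z['R'],z['t'])
P=pts('wrist',z['d'],k); np.save('wP2.npy',P)
# bridge top z histogram
for v in range(20,300,12):
    r=[]
    for u in (262,268,274,280,288): r.append(tuple(np.round(P[v,u]*1000,1)))
    print(v,r)
meas(P,z['d'],.182)
E
```

```text
20 [(np.float64(625.3), np.float64(-10.0), np.float64(108.3)), (np.float64(624.5), np.float64(-14.2), np.float64(112.0)), (np.float64(624.6), np.float64(-18.1), np.float64(112.0)), (np.float64(625.1), np.float64(-22.1), np.float64(110.7)), (np.float64(654.2), np.float64(-30.7), np.float64(-0.6))]
32 [(np.float64(639.5), np.float64(-5.8), np.float64(13.7)), (np.float64(617.4), np.float64(-14.4), np.float64(112.4)), (np.float64(617.7), np.float64(-18.4), np.float64(111.8)), (np.float64(618.0), np.float64(-22.4), np.float64(111.4)), (np.float64(643.2), np.float64(-31.2), np.float64(1.5))]
44 [(np.float64(607.2), np.float64(-11.3), np.float64(127.9)), (np.float64(607.4), np.float64(-15.0), np.float64(127.8)), (np.float64(607.3), np.float64(-18.8), np.float64(128.7)), (np.float64(607.4), np.float64(-22.5), np.float64(128.9)), (np.float64(607.7), np.float64(-27.5), np.float64(128.5))]
56 [(np.float64(600.5), np.float64(-11.4), np.float64(127.6)), (np.float64(600.7), np.float64(-15.2), np.float64(127.5)), (np.float64(600.7), np.float64(-19.0), np.float64(128.6)), (np.float64(600.8), np.floa
[... 5629 characters left out ...]
(-23.0), np.float64(224.9)), (np.float64(497.7), np.float64(-25.6), np.float64(225.5)), (np.float64(496.8), np.float64(-29.1), np.float64(224.0))]
296 [(np.float64(492.5), np.float64(-18.0), np.float64(227.1)), (np.float64(490.9), np.float64(-20.6), np.float64(224.7)), (np.float64(491.2), np.float64(-23.2), np.float64(225.0)), (np.float64(491.6), np.float64(-25.8), np.float64(225.4)), (np.float64(492.7), np.float64(-29.2), np.float64(226.8))]
rim n 83 x 0.5222..0.6360 yaw 2.52 w 0.0124 z 0.1115 y(0.500)=-0.0221
bridge n 78 x 0.4905..0.5357 yaw 1.95 w 0.0203 z 0.1809 y(0.500)=-0.0231
tongue+clamp n 83 x 0.5572..0.6080 yaw 2.29 w 0.0262 z 0.1277 y(0.570)=-0.0188
bridge max x 0.5358406524043327
```

```bash
cat > edges.py <<'E'
from h import *
def edge_line(p,k,rows,u0,halfw,zpl,lab,x0s):
    """sub-pixel edges of strip around column u0, project onto plane z=zpl"""
    f,cx,cy,R,t=k
    # saturation-ish + brightness gradient
    im=cv2.GaussianBlur(p.astype(np.float32),(3,3),0)
    g=np.linalg.norm(im[:,2:]-im[:,:-2],axis=2); g=np.pad(g,((0,0),(1,1)))
    C=-R.T@t; out=[]
    for v in rows:
        L=[]
        for s in (-1,1):
            uc=int(round(u0+s*halfw)); w=np.arange(uc-3,uc+4); gg=g[v,w]; i=int(np.argmax(gg)); i=min(max(i,1),5)
            a,b,c=gg[i-1:i+2]; L.append(w[i]+(0.5*(a-c)/(a-2*b+c) if abs(a-2*b+c)>1e-3 else 0))
        X=[]
        for u in L:
            r=R.T@np.array([(u-cx)/f,(v-cy)/f,1]); X.append(C+r*(zpl-C[2])/r[2])
        out.append([(X[0][0]+X[1][0])/2,(X[0][1]+X[1][1])/2,X[0][1]-X[1][1],L[0],L[1]])
    o=np.array(out); fit=np.polyfit(o[:,0],o[:,1],1)
    for i in range(4):
        r=o[:,1]-np.polyval(fit,o[:,0]); gd=abs(r)<max(2*r.std(),.0003); fit=np.polyfit(o[gd,0],o[gd,1],1)
    print(lab,'yaw %.2f'%np.degrees(np.arctan(fit[0])),'w %.4f'%np.median(o[gd,2]),'res %.4f'%r.std(),gd.sum(),len(o),'L %.1f R %.1f'%(o[:,3].mean(),o[:,4].mean()),[('%.3f'%x,'%.4f'%np.polyval(fit,x)) for x in x0s])
E
python3 - <<'E'
from edges import *
z=np.load('wrist2.npz');k=(z['f'],z['cx'],z['cy'],z['R'],z['t']); p=z['p']
edge_line(p,k,range(132,158),274,9,.112,'rim near',[.485,.535])
edge_line(p,k,range(4,36),272,9,.112,'rim far',[.485,.535])
edge_line(p,k,range(182,238),276,19,.181,'bridge',[.485,.535])
edge_line(p,k,range(95,120),273,10,.125,'tongue',[.485,.535])
cv2.imwrite('pics/w2z.png',cv2.resize(p[30:250,215:335],None,fx=2.7,fy=2.7,interpolation=cv2.INTER_CUBIC))
E
```

```text
rim near yaw 2.30 w 0.0120 res 0.0009 24 26 L 263.5 R 280.0 [('0.485', '-0.0215'), ('0.535', '-0.0195')]
rim far yaw 2.73 w 0.0122 res 0.0001 32 32 L 261.3 R 279.8 [('0.485', '-0.0225'), ('0.535', '-0.0201')]
bridge yaw 1.73 w 0.0207 res 0.0001 56 56 L 255.7 R 293.0 [('0.485', '-0.0233'), ('0.535', '-0.0218')]
tongue yaw 3.24 w 0.0165 res 0.0001 25 25 L 260.4 R 284.7 [('0.485', '-0.0240'), ('0.535', '-0.0211')]
```

View pics/w2z.png

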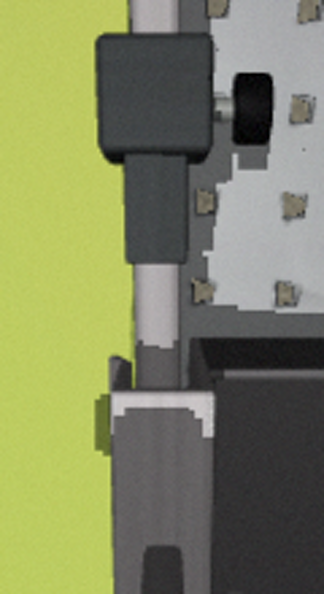

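The wrist view shows the bridge end at row 176 and the rim at columns 264–282 beyond it. The hook sits about 1 mm outward of the rim and about 0.5° short in yaw. I'll correct both, lower to just above the rim, and measure again.

Emit:
{"op": "jog_arm", "data": {"steps": [[[0,0,0.5],[0,0.001,0],0],[[0,0,0.5],[0,0.001,-0.006],0],[[0,0,0.5],[0,0.001,-0.012],0],[[0,0,0.5],[0,0.001,-0.018],0],[[0,0,0.5],[0,0.001,-0.018],0],[[0,0,0.5],[0,0.001,-0.018],0]]}}

```text
t: 5.5
tcp_pos: [0.4843, -0.023, 0.1712]
ee_rot: [-3.141, 0.002, 0.046]
force: [-0.2, 0.0, -1.3]
grip_width: 0.082
```

```bash
python3 - <<'E'
from edges import *
from meas import meas
s=env.state(); print(s['t'],s['tcp_pos'],np.degrees(s['ee_rot']),s['force'],s['ft_torque'])
n='wrist'
k=K(n); p,d=cams.read_camera(n); cv2.imwrite(f'pics/{n}3.png',p); np.savez(f'{n}3.npz',p=p,d=d,f=k[0],cx=k[1],cy=k[2],R=k[3],t=k[4])
P=pts(n,d,k); meas(P,d,.163)
cv2.imwrite('pics/w3z.png',cv2.resize(p[0:250,215:335],None,fx=2.4,fy=2.4,interpolation=cv2.INTER_CUBIC))
p,d=cams.read_camera('side'); cv2.imwrite('pics/s3z.png',cv2.resize(p[150:260,160:350],None,fx=4,fy=4,interpolation=cv2.INTER_CUBIC))
E
```

```text
5.5 [ 0.48431426 -0.02300236  0.17122367] [-1.79982761e+02  1.17105735e-01  2.62745168e+00] [-0.18477449  0.01338106 -1.34433074] [ 0.04763285  0.01487087 -0.00973817]
rim n 74 x 0.5251..0.6289 yaw 2.39 w 0.0122 z 0.1115 y(0.500)=-0.0219
bridge n 77 x 0.4897..0.5346 yaw 2.60 w 0.0203 z 0.1618 y(0.500)=-0.0211
tongue+clamp n 95 x 0.5572..0.6083 yaw 2.56 w 0.0262 z 0.1274 y(0.570)=-0.0189
bridge max x 0.5348385834555414
```

View pics/w3z.png

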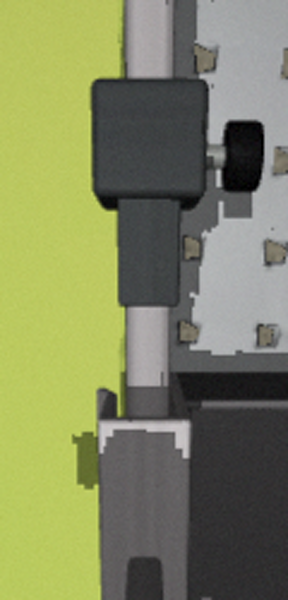

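View pics/s3z.png

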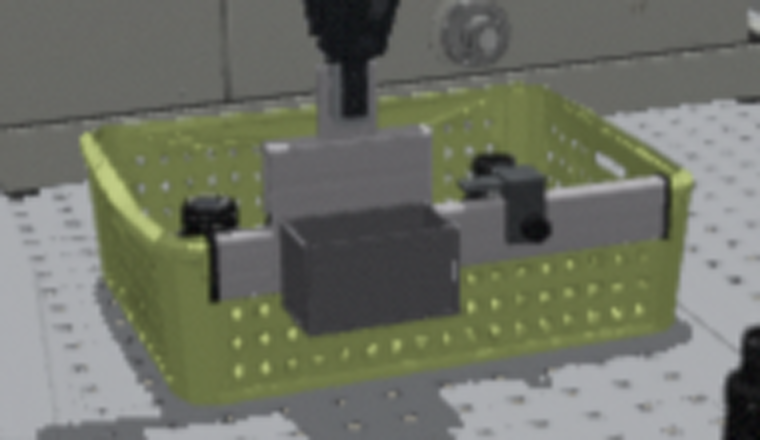

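After the correction the bridge is about 0.9 mm too far inward and the yaw matches within 0.2°. I'll shift it back and lower until the hook straddles the rim, watching force.

Emit:
{"op": "jog_arm", "data": {"steps": [[[0,0,0],[0,-0.0009,0],0],[[0,0,0],[0,-0.0009,-0.003],0],[[0,0,0],[0,-0.0009,-0.006],0],[[0,0,0],[0,-0.0009,-0.009],0],[[0,0,0],[0,-0.0009,-0.012],0],[[0,0,0],[0,-0.0009,-0.012],0]]}}

```text
t: 6.1
tcp_pos: [0.4844, -0.0239, 0.1593]
ee_rot: [-3.141, 0.002, 0.046]
force: [0.4, 0.3, -0.6]
grip_width: 0.081
```

```bash
cat > look.py <<'E'
import sys
from meas import *
i=sys.argv[1]; zb=float(sys.argv[2])
s=env.state(); print(s['t'],s['tcp_pos'],np.degrees(s['ee_rot']),s['force'],s['ft_torque'],s['grip_width'])
n='wrist'
k=K(n); p,d=cams.read_camera(n); cv2.imwrite(f'pics/{n}{i}.png',p); np.savez(f'{n}{i}.npz',p=p,d=d,f=k[0],cx=k[1],cy=k[2],R=k[3],t=k[4])
P=pts(n,d,k); meas(P,d,zb)
cv2.imwrite(f'pics/w{i}z.png',cv2.resize(p[0:250,215:335],None,fx=2.4,fy=2.4,interpolation=cv2.INTER_CUBIC))
p,d=cams.read_camera('side'); cv2.imwrite(f'pics/s{i}z.png',cv2.resize(p[150:260,160:350],None,fx=4,fy=4,interpolation=cv2.INTER_CUBIC))
E
python3 look.py 4 .150
```

```text
6.1 [ 0.48439605 -0.02388718  0.1592966 ] [-1.79986330e+02  9.05768239e-02  2.62864523e+00] [ 0.37508135  0.31431221 -0.60489122] [ 0.01098373 -0.012486   -0.01338015] 0.08147802729965262
rim n 104 x 0.3775..0.6254 yaw -1.26 w 0.0123 z 0.1113 y(0.500)=-0.0228
bridge n 79 x 0.4898..0.5347 yaw 2.55 w 0.0203 z 0.1499 y(0.500)=-0.0220
tongue+clamp n 101 x 0.5344..0.6086 yaw 2.48 w 0.0242 z 0.1261 y(0.570)=-0.0189
bridge max x 0.5349897860268841
```

View pics/w4z.png

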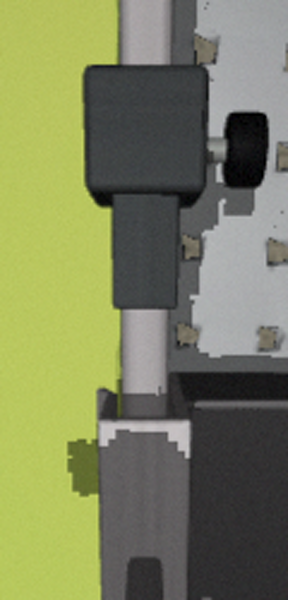

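The hook's lip is already about 7 mm below the rim top with no contact force, and in the zoomed view the rim (120–169) is centred under the bridge (99–190). I'll continue down.

Emit:
{"op": "jog_arm", "data": {"steps": [[[0,0,0],[0,0,-0.004],0],[[0,0,0],[0,0,-0.008],0],[[0,0,0],[0,0,-0.012],0],[[0,0,0],[0,0,-0.016],0],[[0,0,0],[0,0,-0.02],0],[[0,0,0],[0,0,-0.024],0],[[0,0,0],[0,0,-0.027],0],[[0,0,0],[0,0,-0.027],0]]}}

```text
t: 6.87
tcp_pos: [0.4844, -0.0239, 0.1323]
ee_rot: [-3.141, 0.002, 0.046]
force: [-0.4, 0.4, -1.2]
grip_width: 0.086
```

Emit:
{"op": "jog_arm", "data": {"steps": [[[0,0,0],[0,0,-0.002],0],[[0,0,0],[0,0,-0.004],0],[[0,0,0],[0,0,-0.005],0],[[0,0,0],[0,0,-0.005],0]]}}

```text
t: 7.2
tcp_pos: [0.485, -0.024, 0.1281]
ee_rot: [-3.142, 0.0, 0.046]
force: [1.1, -0.7, -2.3]
grip_width: 0.083
```

Emit:
{"op": "jog_arm", "data": {"steps": [[[0,0,0],[0,0,-0.0005],0],[[0,0,0],[0,0,-0.001],0],[[0,0,0],[0,0,-0.001],0]]}}

```text
t: 7.45
tcp_pos: [0.4851, -0.024, 0.1273]
ee_rot: [-3.142, -0.0, 0.046]
force: [-0.3, 0.9, -1.4]
grip_width: 0.084
```

Emit:
{"op": "jog_arm", "data": {"steps": [[[0,0,0],[0,0,-0.0005],0],[[0,0,0],[0,0,-0.001],0],[[0,0,0],[0,0,-0.001],0]]}}

```text
t: 7.7
tcp_pos: [0.4851, -0.024, 0.1262]
ee_rot: [3.142, -0.0, 0.046]
force: [0.2, 0.2, -2.0]
grip_width: 0.084
```

```bash
python3 look.py 5 .117
```

```text
7.7 [ 0.48510549 -0.02396802  0.12624825] [ 1.79999830e+02 -4.45773009e-03  2.63135569e+00] [ 0.16694076  0.16860698 -2.02437926] [ 0.07826183 -0.00466833 -0.01250984] 0.08417717118012799
rim n 113 x 0.4024..0.6161 yaw -1.85 w 0.0125 z 0.1114 y(0.500)=-0.0254
bridge n 134 x 0.4024..0.6159 yaw 2.49 w 0.0201 z 0.1168 y(0.500)=-0.0220
tongue+clamp n 126 x 0.5575..0.6082 yaw 2.41 w 0.0266 z 0.1277 y(0.570)=-0.0189
bridge max x 0.6156913431859515
```

View pics/s5z.png

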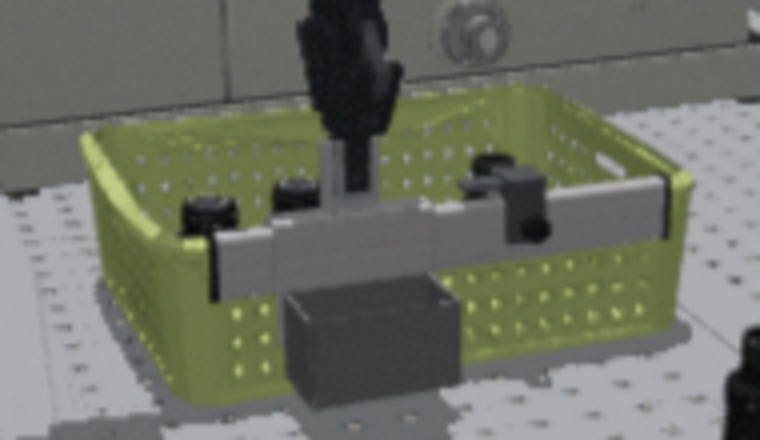

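View pics/w5z.png

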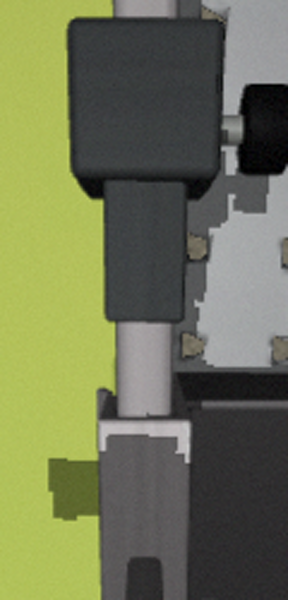

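The hook straddles the rim and is almost seated. I'll lower in half-millimetre steps until I feel contact.

Emit:
{"op": "jog_arm", "data": {"steps": [[[0,0,0],[0,0,-0.0005],0],[[0,0,0],[0,0,-0.0005],0]]}}

```text
t: 7.97
tcp_pos: [0.4851, -0.024, 0.1262]
ee_rot: [3.142, 0.0, 0.046]
force: [-2.2, -0.5, 2.3]
grip_width: 0.086
```

Emit:
{"op": "jog_arm", "data": {"steps": [[[0,0,0],[0,0,-0.0005],0],[[0,0,0],[0,0,-0.0005],0]]}}

```text
t: 8.13
tcp_pos: [0.4851, -0.024, 0.1262]
ee_rot: [3.142, 0.0, 0.046]
force: [-4.1, 0.2, 6.3]
grip_width: 0.083
```

Contact confirmed: z holds at 0.1262 while the force rises. I'll ease the down-pressure to a light contact and slide toward the clamp along the rim.

Emit:
{"op": "jog_arm", "data": {"steps": [[[0,0,0],[0,0,0.0005],0],[[0,0,0],[0.003,0.0001,0.0005],0],[[0,0,0],[0.006,0.0002,0.0005],0],[[0,0,0],[0.009,0.0004,0.0005],0],[[0,0,0],[0.012,0.0005,0.0005],0],[[0,0,0],[0.015,0.0006,0.0005],0],[[0,0,0],[0.018,0.0007,0.0005],0],[[0,0,0],[0.018,0.0007,0.0005],0]]}}

```text
t: 8.8
tcp_pos: [0.5036, -0.0234, 0.1262]
ee_rot: [3.141, -0.001, 0.046]
force: [-1.5, 0.7, 4.3]
grip_width: 0.083
```

```bash
python3 look.py 6 .117
```

```text
8.8 [ 0.50360759 -0.02338729  0.12619736] [ 1.79985557e+02 -3.15017125e-02  2.63211416e+00] [-1.49411617  0.68607339  4.25804994] [-0.04620254  0.19132567  0.00310407] 0.08294374815158106
rim n 86 x 0.4224..0.6346 yaw 2.46 w 0.0123 z 0.1115 y(0.500)=-0.0220
bridge n 138 x 0.4213..0.6341 yaw 2.47 w 0.0200 z 0.1167 y(0.500)=-0.0222
tongue+clamp n 114 x 0.5575..0.6084 yaw 2.44 w 0.0265 z 0.1277 y(0.570)=-0.0190
bridge max x 0.6341421486179816
```

View pics/w6z.png

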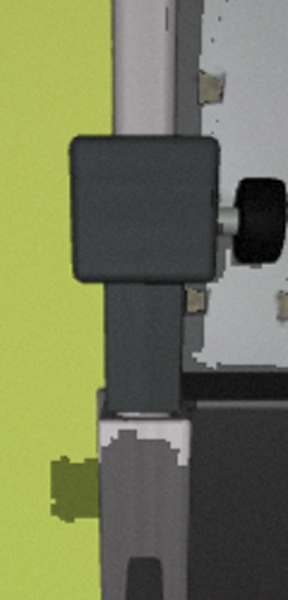

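Everything is aligned, with the hook end about 4 mm short of the tongue. I'll go under the tongue, then feel for the screw in small steps.

Emit:
{"op": "jog_arm", "data": {"steps": [[[0,0,0],[0.002,0.0001,0.0002],0],[[0,0,0],[0.004,0.0002,0.0002],0],[[0,0,0],[0.006,0.0002,0.0002],0],[[0,0,0],[0.008,0.0003,0.0002],0],[[0,0,0],[0.01,0.0004,0.0002],0],[[0,0,0],[0.012,0.0005,0.0002],0],[[0,0,0],[0.012,0.0005,0.0002],0]]}}

```text
t: 9.48
tcp_pos: [0.5148, -0.0228, 0.1262]
ee_rot: [3.142, 0.001, 0.046]
force: [-4.1, -0.2, 4.5]
grip_width: 0.083
```

Emit:
{"op": "jog_arm", "data": {"steps": [[[0,0,0],[0.0005,0,0],0],[[0,0,0],[0.001,0,0],0],[[0,0,0],[0.001,0,0],0]]}}

```text
t: 9.73
tcp_pos: [0.5152, -0.0228, 0.1262]
ee_rot: [-3.142, 0.002, 0.046]
force: [-4.5, -0.4, 6.9]
grip_width: 0.084
```

Emit:
{"op": "jog_arm", "data": {"steps": [[[0,0,0],[0.0005,0,0],0],[[0,0,0],[0.001,0.0001,0],0],[[0,0,0],[0.001,0.0001,0],0]]}}

```text
t: 9.98
tcp_pos: [0.5163, -0.0228, 0.1262]
ee_rot: [3.142, 0.001, 0.046]
force: [-4.4, -1.2, 6.2]
grip_width: 0.084
```

Emit:
{"op": "jog_arm", "data": {"steps": [[[0,0,0],[0.0005,0,0.0003],0],[[0,0,0],[0.001,0,0.0004],0],[[0,0,0],[0.001,0,0.0004],0]]}}

```text
t: 10.23
tcp_pos: [0.5179, -0.0226, 0.1262]
ee_rot: [-3.142, 0.0, 0.046]
force: [-3.1, 1.0, 2.7]
grip_width: 0.087
```

Emit:
{"op": "jog_arm", "data": {"steps": [[[0,0,0],[0.0005,0,0],0],[[0,0,0],[0.001,0.0001,0],0],[[0,0,0],[0.001,0.0001,0],0]]}}

```text
t: 10.48
tcp_pos: [0.5192, -0.0226, 0.1262]
ee_rot: [3.142, -0.0, 0.046]
force: [-1.5, -0.4, 0.3]
grip_width: 0.084
```

Emit:
{"op": "jog_arm", "data": {"steps": [[[0,0,0],[0.0005,0,0],0],[[0,0,0],[0.001,0,0],0],[[0,0,0],[0.001,0,0],0]]}}

```text
t: 10.73
tcp_pos: [0.5203, -0.0225, 0.1262]
ee_rot: [-3.141, -0.0, 0.046]
force: [-1.0, -0.6, 0.6]
grip_width: 0.087
```

Emit:
{"op": "jog_arm", "data": {"steps": [[[0,0,0],[0.0005,0,0],0],[[0,0,0],[0.001,0,0],0],[[0,0,0],[0.001,0,0],0]]}}

```text
t: 10.98
tcp_pos: [0.5214, -0.0225, 0.1262]
ee_rot: [-3.142, -0.0, 0.046]
force: [0.3, 0.0, -0.9]
grip_width: 0.082
```

Emit:
{"op": "jog_arm", "data": {"steps": [[[0,0,0],[0.0005,0,0],0],[[0,0,0],[0.001,0.0001,0],0],[[0,0,0],[0.001,0.0001,0],0]]}}

```text
t: 11.23
tcp_pos: [0.5223, -0.0224, 0.1262]
ee_rot: [-3.142, -0.0, 0.046]
force: [0.4, 0.3, -1.7]
grip_width: 0.086
```

Emit:
{"op": "jog_arm", "data": {"steps": [[[0,0,0],[0.0005,0,0],0],[[0,0,0],[0.001,0,0],0],[[0,0,0],[0.001,0,0],0]]}}

```text
t: 11.48
tcp_pos: [0.5232, -0.0224, 0.1263]
ee_rot: [-3.142, -0.0, 0.046]
force: [0.0, -0.6, -1.7]
grip_width: 0.085
```

The down contact has faded, so I'll restore it slightly and carry on.

Emit:
{"op": "jog_arm", "data": {"steps": [[[0,0,0],[0,0,-0.0003],0],[[0,0,0],[0.0005,0,-0.0003],0],[[0,0,0],[0.001,0,-0.0003],0],[[0,0,0],[0.001,0,-0.0003],0]]}}

```text
t: 11.82
tcp_pos: [0.5241, -0.0225, 0.1262]
ee_rot: [3.142, 0.0, 0.046]
force: [-1.0, -0.1, 0.6]
grip_width: 0.086
```

Emit:
{"op": "jog_arm", "data": {"steps": [[[0,0,0],[0.0005,0,0],0],[[0,0,0],[0.001,0.0001,0],0],[[0,0,0],[0.001,0.0001,0],0]]}}

```text
t: 12.07
tcp_pos: [0.5241, -0.0225, 0.1263]
ee_rot: [3.142, 0.002, 0.046]
force: [-5.9, -0.9, 5.3]
grip_width: 0.078
```

Emit:
{"op": "jog_arm", "data": {"steps": [[[0,0,0],[0.0005,0,0],0],[[0,0,0],[0.001,0,0],0],[[0,0,0],[0.001,0,0],0]]}}

```text
t: 12.32
tcp_pos: [0.5242, -0.0225, 0.1263]
ee_rot: [-3.142, 0.004, 0.046]
force: [-8.9, -1.1, 8.1]
grip_width: 0.086
```

It stopped dead at x = 0.5241, which implies about 9–10 mm of screw projection, and the push is rising. I'll relieve the down-pressure so the push bears on the screw rather than on rim friction.

Emit:
{"op": "jog_arm", "data": {"steps": [[[0,0,0],[0,0,0.0003],0],[[0,0,0],[0,0,0.0006],0],[[0,0,0],[0,0,0.0006],0]]}}

```text
t: 12.57
tcp_pos: [0.5242, -0.0225, 0.1264]
ee_rot: [-3.142, 0.004, 0.046]
force: [-6.5, -1.1, 3.8]
grip_width: 0.086
```

```bash
python3 look.py 7 .117
```

```text
12.5667 [ 0.52422574 -0.02245535  0.12637752] [-179.99789712    0.22937986    2.63535379] [-6.52993641 -1.13280794  3.83273718] [-4.77128173e-02  9.98331515e-01 -7.17122432e-04] 0.08559668514067306
rim n 133 x 0.4421..0.6549 yaw 2.46 w 0.0124 z 0.1115 y(0.500)=-0.0220
bridge n 180 x 0.4408..0.6548 yaw 2.50 w 0.0110 z 0.1120 y(0.500)=-0.0222
tongue+clamp n 109 x 0.5424..0.6088 yaw 2.47 w 0.0250 z 0.1272 y(0.570)=-0.0190
bridge max x 0.6546186550406959
```

View pics/w7z.png

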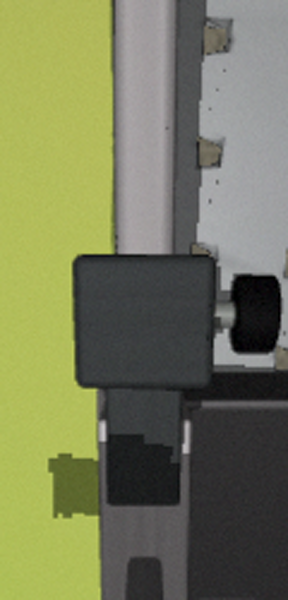

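View pics/s7z.png

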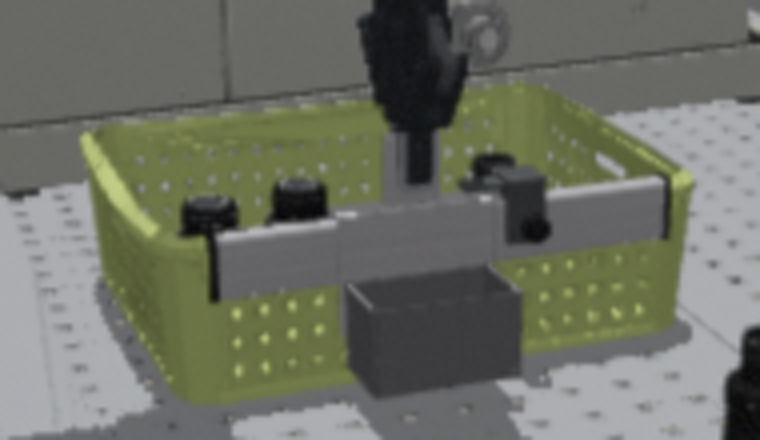

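The hook end is under the tongue (zoom row ~420, clamp face ~388), the side view shows the hook seated, and the clamp has not moved (far end 0.6088 against 0.6084–0.6086). I'll press a little more with less rim friction.

Emit:
{"op": "jog_arm", "data": {"steps": [[[0,0,0],[0.0002,0,0.0002],0],[[0,0,0],[0.0004,0,0.0003],0],[[0,0,0],[0.0004,0,0.0003],0],[[0,0,0],[0.0004,0,0.0003],0]]}}

```text
t: 13.0
tcp_pos: [0.5242, -0.0224, 0.1264]
ee_rot: [-3.141, 0.005, 0.046]
force: [-7.4, 0.3, 3.4]
grip_width: 0.083
```

It has not budged at about 7 N, so it is firmly home. I'll relax part of the push (still in contact), open, and rise straight up.

Emit:
{"op": "jog_arm", "data": {"steps": [[[0,0,0],[-0.0006,0,0],0],[[0,0,0],[-0.0006,0,0],0],[[0,0,0],[-0.0006,0,0],0.15],[[0,0,0],[-0.0006,0,0],0.3],[[0,0,0],[-0.0006,0,0],0.4],[[0,0,0],[-0.0006,0,0],0.4],[[0,0,0],[-0.0006,0,0],0.4],[[0,0,0],[-0.0006,0,0],0.4]]}}

```text
t: 13.67
tcp_pos: [0.5262, -0.0224, 0.1271]
ee_rot: [-3.142, -0.001, 0.046]
force: [0.9, 0.7, -0.3]
grip_width: 0.396
```

```bash
python3 look.py 8 .117
```

```text
13.6667 [ 0.52617642 -0.02235604  0.12710564] [-1.79999512e+02 -2.94207933e-02  2.62619469e+00] [ 0.87122182  0.70075105 -0.33622555] [-0.02477385 -0.01734227  0.0063366 ] 0.3963612744534932
rim n 134 x 0.4441..0.6574 yaw 2.45 w 0.0124 z 0.1115 y(0.500)=-0.0220
bridge n 234 x 0.4770..0.6572 yaw 2.78 w 0.0200 z 0.1169 y(0.500)=-0.0228
tongue+clamp n 102 x 0.5574..0.6086 yaw 2.45 w 0.0263 z 0.1275 y(0.570)=-0.0190
bridge max x 0.6569825464688531
```

View pics/wrist8.png

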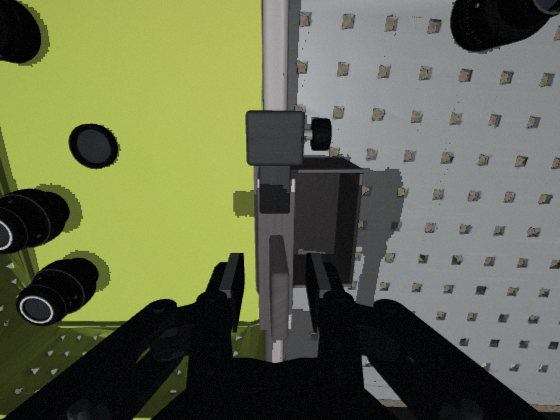

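The jaws are open with the tab standing free between them (column 278), and the cup hangs. I'll rise clear.

Emit:
{"op": "jog_arm", "data": {"steps": [[[0,0,0],[0,0,0.005],0.4],[[0,0,0],[0,0,0.015],0.4],[[0,0,0],[0,0,0.03],0.4],[[0,0,0],[0,0,0.05],0.4],[[0,0,0],[-0.01,0,0.07],0.4],[[0,0,0],[-0.03,0,0.09],0.4],[[0,0,0],[-0.05,0,0.11],0.4],[[0,0,0],[-0.06,0,0.12],0.4],[[0,0,0],[-0.06,0,0.12],0.4],[[0,0,0],[-0.06,0,0.12],0.4]]}}

```text
t: 14.6
tcp_pos: [0.4666, -0.0224, 0.2487]
ee_rot: [3.141, -0.004, 0.046]
force: [0.5, -0.8, -0.0]
grip_width: 0.405
```

```bash
python3 look.py 9 .117; python3 - <<'E'
from h import *
z=np.load('wrist9.npz');k=(z['f'],z['cx'],z['cy'],z['R'],z['t']);d=z['d'];P=pts('wrist',d,k);X,Y,Z=np.moveaxis(P,-1,0)
yr=-.022+.0435*(X-.5); L=Y-yr
# hook edges beside tongue: |L| 8.5..10
for lab,m in [('bridge side strips',(abs(L)>8.2e-3)&(abs(L)<9.8e-3)&(abs(Z-.117)<.004)&(X<.62)),('mid',(abs(L)<7e-3)&(abs(Z-.117)<.002)&(X<.6)),('tab',(abs(L)<8e-3)&(abs(Z-.161)<.004)),('clamp',(abs(L)<12e-3)&(abs(Z-.128)<.002)),('tongue',(abs(L)<6e-3)&(abs(Z-.125)<.003)),('clampwide',(abs(L)>9.5e-3)&(abs(L)<13e-3)&(abs(Z-.127)<.004))]:
    q=P[m&(d>0)]
    if len(q): print(lab,len(q),np.percentile(q,[1,50,99],axis=0).round(4).tolist())
E
```

```text
14.6 [ 0.46663411 -0.02243775  0.24874515] [179.96960123  -0.22816956   2.62217979] [ 0.47728059 -0.75628409 -0.04808261] [ 0.02909438 -0.04328414  0.04203398] 0.4045117000841523
rim n 109 x 0.3919..0.6362 yaw 2.51 w 0.0117 z 0.1115 y(0.500)=-0.0218
bridge n 185 x 0.3979..0.6359 yaw 2.31 w 0.0196 z 0.1168 y(0.500)=-0.0223
tongue+clamp n 69 x 0.5570..0.6081 yaw 2.32 w 0.0257 z 0.1273 y(0.570)=-0.0187
bridge max x 0.6353625789603945
bridge side strips 407 [[0.4761, -0.0322, 0.1153], [0.5258, -0.0142, 0.1171], [0.574, -0.0098, 0.1189]]
mid 829 [[0.4755, -0.0296, 0.1155], [0.5093, -0.0193, 0.1172], [0.5564, -0.0133, 0.1186]]
tab 461 [[0.5071, -0.0274, 0.1588], [0.5252, -0.0232, 0.1608], [0.5423, -0.0191, 0.1626]]
clamp 1128 [[0.5196, -0.0297, 0.1261], [0.5946, -0.0179, 0.1279], [0.6081, -0.0058, 0.1297]]
tongue 758 [[0.535, -0.0248, 0.1237], [0.5774, -0.0185, 0.1257], [0.608, -0.0123, 0.128]]
clampwide 322 [[0.5827, -0.0309, 0.1252], [0.5955, -0.0084, 0.1279], [0.6081, -0.0047, 0.1294]]
```

View pics/wrist9.png

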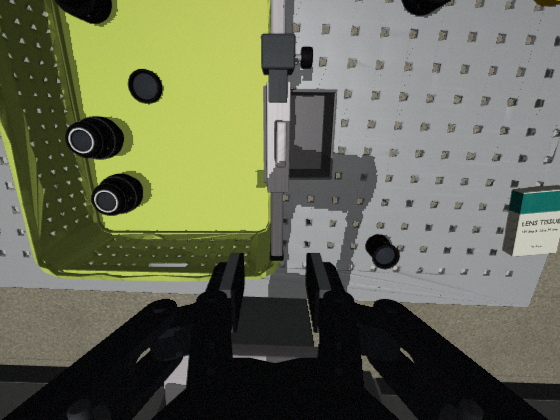

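View pics/s9z.png

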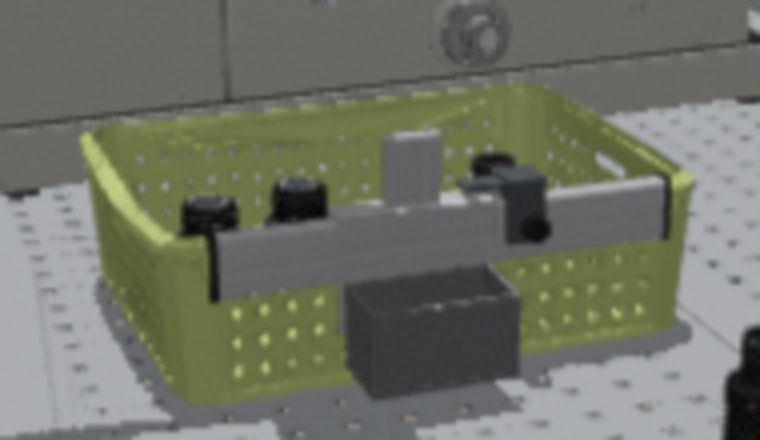

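```bash
python3 - <<'E'
from h import *
print(env.state()['t'],workorder.hand_in())
E
```

```text
the job is handed in; nothing more can be done
14.7 None
```

The cup is hanging outside the right-hand rim, with its hook home against the stop screw under the clamp's tongue. I handed the job in at 14.7 s.

**What I did:**
- I gripped the tab and lined the hook up with the rim using the wrist camera.
- I lowered it until it seated, keeping only light down-contact, and slid it about 39 mm along the rim under the tongue.
- For about 2 mm of the slide (TCP x ≈ 0.522–0.523) the down-force had faded to about the cup's own weight. I pressed it back down before reaching the screw.
- The hook stopped dead at TCP x = 0.524. I eased the down-pressure and pressed to about 7 N total, some of which was rim friction. I then relaxed slightly, opened the jaws and withdrew upwards.

**Last checks:**
- **Seating:** the bridge top is at z = 0.117, so the hook is fully down.
- **Home position:** the hook end is at x ≈ 0.574, the same as at contact. It is about 9 mm short of the clamp's near face (0.583), within the 1–15 mm screw range, and lies under the tongue, which starts at 0.557.
- **Clamp:** its far end read 0.6081, against 0.608–0.609 earlier, so it has not moved within measurement error.
- **Force:** the reading on the tool was about zero once clear, and the other things were left alone.

**Not checked:** the screw tip is hidden under the tongue. Contact is inferred from the hard stop and the unchanged position after release, so a gap smaller than about 0.5 mm would not show.

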